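# Seat the weighing pan, tare the bench scale, add the bushing

### The arm

A 6-joint arm with a two-finger parallel gripper is mounted at the origin on the work surface; the furniture and walls round the work are solid. World frame = base frame: x ahead of the robot, y to its left, z up, the work surface at z = 0. Lengths are in m, angles in rad, forces in N, time in s.
With the tool pointing down it reaches from about 0.4 to 0.825 m from the base axis. Payload 7 kg.
Tool frame: the origin (TCP) lies at the very end of the fingers, on their centre line; the grasp point (between the pads) lies arm.hold_point_z behind it (arm.hold_point_z is the distance from the TCP to the grasp point, in m); z points along the fingers, y is the line along which they close (so a half turn about z gives the same grasp; the last joint's range is limited). The gripper opens to 88 mm and grips with 3 to 60 N. Pads are 19 mm wide; open, the fingers measure 130 mm over their backs; the gripper's body (78 mm by 193 mm) begins 47 mm behind the grasp point.
Start: joints at [-1.044, 0.359, 0.012, 0, -1.224, -0.288], TCP at [0.16, -0.656, 0.227] pointing down, gripper open.
Joint ranges: [-3.07, 3.07], [-1.43, 2.12], [-1.02, 1.25], [-3.03, 1.67], [-3.05, -0], [-3.03, 3.03]. Speed limits (rad/s): [2.39, 2.39, 3.01, 3.14, 3.14, 3.14].

### API

Orientations are given as [roll, pitch, yaw] about the fixed x, y, z axes, in that order (R = Rz(yaw) Ry(pitch) Rx(roll)).
In Python, from station import arm gives the robot as it stands.
- The arm moves only by the shell command python3 -m creep 'ROWS' [FORCE]. ROWS is a JSON list of rows, 1 to 20 of them, each of 5 numbers: the finger opening in m, then dx, dy, dz in m, then a turn about the tool's z in rad; each row is the pose to reach, as a shift and turn from the pose commanded when the command began, along the tool's axes at that moment; what a row does not reach only later rows make up. A row lasts 1/12 s, in which the tool goes at most 0.0417 m and 0.125 rad, less where a joint would pass 70% of its speed; a pose out of reach is approached as far as the arm can. The fingers move at their own pace and stop on an object; FORCE is the grip in N (left out, the last holds). Time passes only in rows, so rows that do not move let the fingers close. It prints the time, the measured TCP pose, the force, the opening and the grip force at its end.
- arm.get_state(): the state, without advancing time (a new reading comes with each control period).
- arm.grab_frame(name): name is "side" or "top"; returns the picture (384x512x3 uint8, red, green, blue); there is no depth.
- arm.camera_params(name): a dict with "fx", "fy", "cx", "cy" (pixels), "T" (4x4, takes a point from camera to world coordinates). Camera axes: x right, y down, z forward; pixel columns grow to the right and rows downward; lengths in m; the calibration is good to about 2 mm. A picture is of the moment at which its call begins. camera_params takes no time and is no camera call.
- arm.job_done(): hands the job in; it is judged then, once.
The state is a dict: "t": time; "q": joint angles; "qd": joint speeds; "joint_efforts": joint torques, N m; "eef_pos": TCP position; "ee_rot": TCP orientation; "force": force on the tool from outside, world axes, zero at the start; "moment": the same for the moment, N m; "width": finger opening in m; "gripper_force": force on a finger pad.
Only numpy, scipy, OpenCV 4.12 (cv2) and the standard library are available. Lean on these libraries where they do the work, as an engineer would, in place of code of your own. Each camera call takes 0.05 s, during which the arm holds its last target. There are 200 camera calls.

### The job

Seat the empty steel weighing pan on the bench scale so that its round foot drops fully home into the recess of the platform, feeling for the recess with light pressure and never driving the sprung platform down to its stop. Let go of the pan, then push the blue tare key well down, hold it for about half a second and release it. Then gently stand the tall narrow white bushing upright in the pan and leave everything else where it is.

Things in the scene. Friction and masses are not known exactly. Their poses are not given: they have to be found in the camera images.
- scale: Fixed bench scale, light housing 200 x 160 x 40 mm (x, y, z). Origin under its centre on the bench; x points from the key panel towards the platform, z up. Above it stands a sprung aluminium platform 110 x 110 x 10 mm, its top 62 mm above the bench when empty, with a round blind recess in its middle: 43 mm across, 6 mm deep, 1 mm chamfer, with a dark floor.
- platform_nominal (a point): Nominal centre of the platform's top, at scale x +30, y 0, z 62 mm. Not the true one: platform and recess were refitted by hand and stand together up to 6 mm off it in the scale's x and up to 6 mm in its y, differently each time; this offset is not measured. The platform does not yield sideways.
- platform (a joint): Sinking of the platform in m: 0 empty; it sinks straight down 0.001 per newton of load; stop at 0.012, counts as overloaded from 0.0105.
- tare_top (a point): Centre of the top of the blue round tare key, 24 mm across, on the panel at the near side of the scale; it is pressed straight down.
- tare (a joint): Travel of the tare key in m: 0 released, 0.005 fully down; fully down takes 6 N; it counts as pressed beyond 0.003. It springs back.
- pan: Loose empty steel weighing pan, about 150 g, foot down on the bench. Origin: centre of the foot's underside, z up. Foot: disc 40 mm across, 8 mm high. On it the open pan, 62 (x) by 78 (y) mm, 8 to 34 mm above the origin, walls and floor 3 mm thick. Grip from above across the outer 62 mm. On the plain platform its origin is level with the platform's top; seated, 6 mm lower.
- bushing: Loose tall narrow white turned bushing, 22 mm across, 30 mm high, about 50 g, standing upright. Origin at the centre of its underside, z up along its axis.
- bushing_wide: Bystander: short wide white bushing, 28 mm across, 22 mm high, standing. Origin at the centre of its underside. Leave alone.
- sealant: Bystander: red bottle with white nozzle, 34 mm across, 109 mm high, standing. Origin at the centre of its underside. Leave alone.
- tray_red: Bystander: red open parts tray, 90 x 130 x 45 mm (its x, y, z). Origin at the centre of its underside. Leave alone.
There are look-alikes about, which are no part of the job. There is more than one size of the pan; the one meant has the size given above.

How it is judged:
On the way, in this order (a step that is already met when the one before it is completed fails the run):
1. the empty pan is seated in the platform's recess, level, and let go (z of pan in the frame of scale between 0.045 and 0.0575 m and horizontal distance between pan and platform_nominal below 0.014 m and angle between pan's own z axis and vertical below 0.05 rad and contact force between the arm and pan below 0.1 N and horizontal distance between bushing and pan above 0.08 m), for 0.2 s.
2. the tare key is held pressed while the seated pan is empty and untouched (value of joint tare above 0.003 m and z of pan in the frame of scale below 0.0575 m and angle between pan's own z axis and vertical below 0.05 rad and horizontal distance between pan and platform_nominal below 0.014 m and contact force between the arm and pan below 0.1 N and horizontal distance between bushing and pan above 0.08 m), for 0.3 s.
At the end, for the whole second after the job is handed in: Pan level in the recess (origin 45-57.5 mm above the scale's underside, within 14 mm of the nominal centre, tilt < 0.05), tall bushing upright on the pan's floor (origin 6-15 mm above the pan's, within 20 mm in x, 28 mm in y, tilt < 0.12), both at rest, key released (< 1 mm) (z of pan in the frame of scale between 0.045 and 0.0575 m and horizontal distance between pan and platform_nominal below 0.014 m and angle between pan's own z axis and vertical below 0.05 rad and x of bushing in the frame of pan between -0.02 and 0.02 m and y of bushing in the frame of pan between -0.028 and 0.028 m and z of bushing in the frame of pan between 0.006 and 0.015 m and angle between bushing's own z axis and vertical below 0.12 rad and linear speed of each of pan, bushing below 0.02 m/s and value of joint tare below 0.001 m); the robot touches nothing.
It fails at once if the platform is pressed down to its stop (more than 10.5 mm) (value of joint platform above 0.0105 m).
It fails at once if the pan is forced against the scale with more than 40 N (contact force between pan and scale above 40 N).
It fails at once if the robot presses on the scale or its key with more than 20 N (contact force between the arm and scale above 20 N).
It fails at once if the bushing is dropped or thrown into the pan (faster than 0.5 m/s at the pan) (linear speed of bushing above 0.5 m/s and horizontal distance between bushing and pan below 0.045 m and z of bushing in the frame of pan below 0.045 m).
It fails at once if a bystander (short wide bushing, red bottle, red tray) is moved more than 20 mm (distance of any of bushing_wide, sealant, tray_red from where it was at the start of the episode above 0.02 m).
It also fails if it takes over 72 s, if anything falls off the work surface, if the arm or the gripper's body presses on something with over 40 N, if the wrist force passes 120 N, or if a joint passes its speed limit or range.

## Working session

There is one attempt and no reset: what is moved stays moved. The work goes in short steps, Python scripts to look and compute and a shell command to move; the robot and the scene stay as the last step left them, time stands still between calls to the robot, and variables do not carry over. Pictures are saved under pics/ and viewed, at most 12 in all, crops included, and the job is handed in when it is done.

```bash
ls; mkdir -p pics
python3 - <<'E'
from station import arm
import cv2,numpy as np
for n in("top","side"):
    f=arm.grab_frame(n); cv2.imwrite(f"pics/{n}0.png",f[:,:,::-1])
    p=arm.camera_params(n); print(n,p["fx"],p["fy"],p["cx"],p["cy"]);print(np.round(p["T"],4))
s=arm.get_state();print(s,arm.hold_point_z)
E
```

```text
pics
top 488.5330215244955 488.5330215244955 255.97637439165942 195.45599756905438
[[ 0.0227 -0.99    0.1393  0.3712]
 [-0.9997 -0.0217  0.0091 -0.0042]
 [-0.006  -0.1395 -0.9902  1.3584]
 [ 0.      0.      0.      1.    ]]
side 378.6419115197046 378.6419115197046 259.81563318357735 189.2633827061893
[[-0.9988 -0.0115  0.0477  0.4996]
 [-0.0464  0.5363 -0.8428  0.9717]
 [-0.0159 -0.844  -0.5361  0.6828]
 [ 0.      0.      0.      1.    ]]
{'t': 0.1, 'q': array([-1.04388752e+00,  3.59302261e-01,  1.11773918e-02, -3.02113374e-04,
       -1.22412372e+00, -2.88092389e-01]), 'qd': array([ 0.00033215, -0.00258035,  0.00032765,  0.00169427, -0.00190227,
        0.00064125]), 'joint_efforts': array([-2.09174366e-03, -5.84163272e+01,  2.93752223e+01,  7.01570079e+00,
        1.01233352e-02, -4.93525954e-05]), 'eef_pos': array([ 0.15953823, -0.6554298 ,  0.22573767]), 'ee_rot': array([ 3.14011954e+00, -1.40338535e-04, -2.90287899e+00]), 'force': array([-0.24963738, -0.20959982,  0.40272096]), 'moment': array([ 0.00113701, -0.02502501, -0.0003412 ]), 'gripper_force': 0.0, 'width': 0.08783899482053731} 0.0188
```

View pics/top0.png

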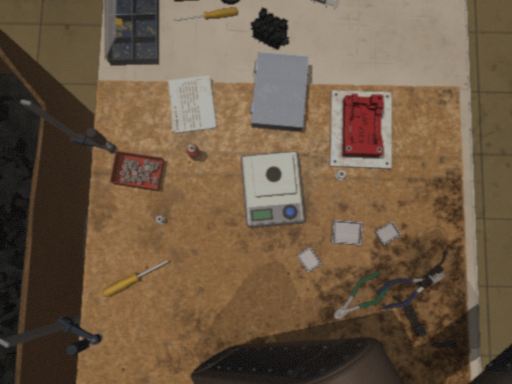

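View pics/side0.png

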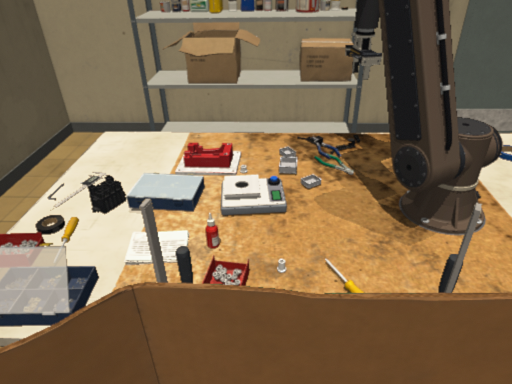

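Top view: there are three pan-like boxes at (347,233), (388,233) and (309,259), and two white bushings at (341,175) and (160,219). The scale is at (272,188), with its key at (290,212) and the recess at (274,174). I'll confirm them in one enlarged montage.

```bash
cat > h.py <<'E'
from station import arm
import cv2,numpy as np
def ray(n,u,v,z):
    p=arm.camera_params(n);T=np.array(p["T"])
    d=T[:3,:3]@np.array([(u-p["cx"])/p["fx"],(v-p["cy"])/p["fy"],1]);o=T[:3,3]
    return (o+d*(z-o[2])/d[2])[:2]
def proj(n,P):
    p=arm.camera_params(n);T=np.array(p["T"]);c=T[:3,:3].T@(np.array(P)-T[:3,3])
    return c[0]/c[2]*p["fx"]+p["cx"],c[1]/c[2]*p["fy"]+p["cy"]
def crop(n,f,u0,v0,w,h,k):
    c=cv2.resize(f[v0:v0+h,u0:u0+w,::-1],None,fx=k,fy=k,interpolation=cv2.INTER_CUBIC)
    for i in range(0,w,10): cv2.putText(c,str(u0+i),(i*k,9),0,.3,(0,0,255),1);cv2.line(c,(i*k,10),(i*k,14),(0,0,255),1)
    for j in range(0,h,10): cv2.putText(c,str(v0+j),(0,j*k+3),0,.3,(255,0,0),1)
    return c
E
python3 - <<'E'
from h import *
f=arm.grab_frame("top")
a=crop("top",f,292,215,114,60,7)
b=crop("top",f,236,145,74,85,6)[:,:]
c=crop("top",f,325,160,32,30,8);d=crop("top",f,145,205,32,30,8)
im=np.zeros((420+0,798,3),np.uint8);im[:a.shape[0],:798]=a
cv2.imwrite("pics/c1.png",im)
im=np.zeros((520,780,3),np.uint8);im[:b.shape[0],:b.shape[1]]=b
im[:240,460:716]=c;im[260:500,460:716]=d
cv2.imwrite("pics/c2.png",im)
for n,u,v,z in [("big",347,233,.034),("sm",388,233,.03),("sm2",309,259,.03),("b1",341,175,.03),("b2",160,219,.03),("key",290,212,.05),("rec",274,174,.062)]: print(n,ray("top",u,v,z))
E
```

```text
big [ 0.46034181 -0.24055805]
sm [ 0.46309194 -0.35232138]
sm2 [ 0.38830419 -0.13877934]
b1 [ 0.62018443 -0.2252558 ]
b2 [0.48742485 0.26855806]
key [ 0.51231205 -0.08472405]
rec [ 0.61302613 -0.03953969]
```

View pics/c1.png

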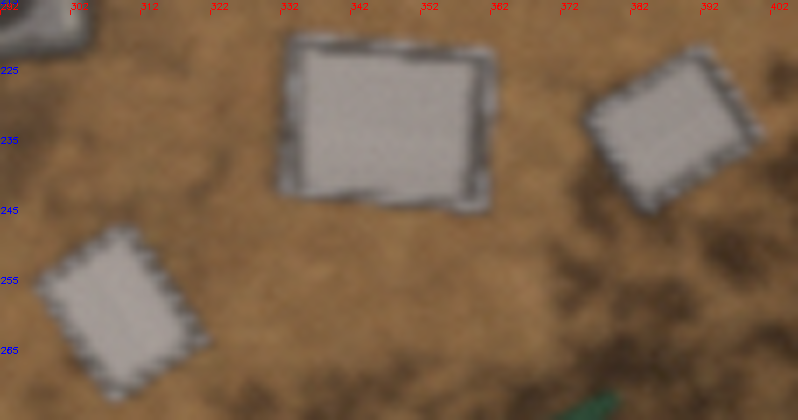

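View pics/c2.png

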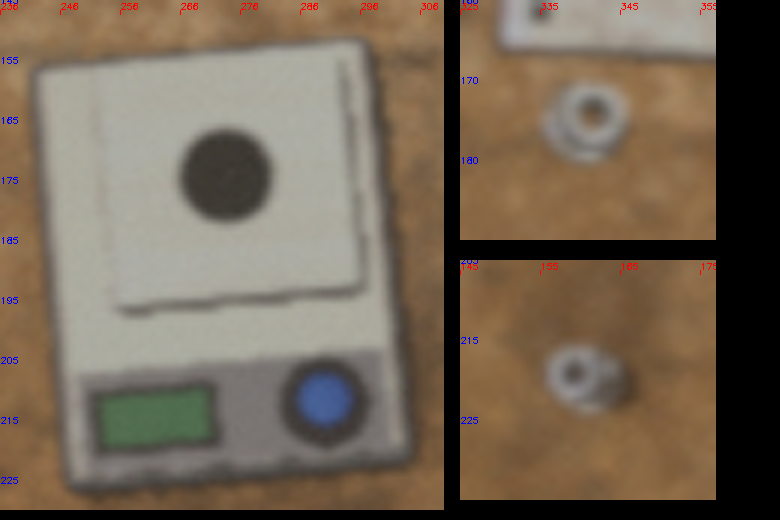

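The pan meant is at (347,233): about 29 x 23 px, which is 78 x 62 mm at rim height. The other two are about 20 x 16 px, so too small. The bushing at (160,219) looks narrower, with a top about 8 px across and more side visible. The one at (341,175) is about 10 px across. I'll fit silhouettes to get exact positions and check the bushings from the side.

```bash
cat >> h.py <<'E'
from scipy.optimize import minimize
def box(x,y,a,lx,ly,z0,z1):
    c,s=np.cos(a),np.sin(a)
    return [(x+c*i*lx/2-s*j*ly/2,y+s*i*lx/2+c*j*ly/2,z) for i in(-1,1) for j in(-1,1) for z in(z0,z1)]
def cyl(x,y,r,z0,z1): return [(x+r*np.cos(t),y+r*np.sin(t),z) for t in np.linspace(0,6.28,40) for z in(z0,z1)]
def sil(n,parts,u0,v0,w,h,k=8):
    m=np.zeros((h*k,w*k),np.uint8)
    for P in parts:
        q=np.array([proj(n,p) for p in P]); q=((q-[u0-.5,v0-.5])*k).astype(np.int32)
        cv2.fillConvexPoly(m,cv2.convexHull(q),255)
    return cv2.resize(m,(w,h),interpolation=cv2.INTER_AREA)/255.
def fit(n,win,model,p0,mask,steps):
    best=minimize(lambda p:np.abs(sil(n,model(p),*win)-mask).sum(),p0,method="Nelder-Mead",options=dict(initial_simplex=[p0]+[np.array(p0)+np.eye(len(p0))[i]*steps[i] for i in range(len(p0))],xatol=1e-4,fatol=.01))
    return best.x,best.fun,mask.sum()
def panm(p,z=0): return [cyl(p[0],p[1],.02,z,z+.008),box(p[0],p[1],p[2],.062,.078,z+.008,z+.034)]
E
python3 - <<'E'
from h import *
f=arm.grab_frame("top").astype(float);s=arm.grab_frame("side")
def sub(w): return f[w[1]:w[1]+w[3],w[0]:w[0]+w[2]]
w=(322,212,50,42);c=sub(w);sat=c[...,0]-c[...,2]
m=np.clip((45-sat)/30,0,1); print("pan",fit("top",w,panm,[.46,-.24,-.03],m,[.006,.006,.1]))
m2=lambda w:np.clip((45-(sub(w)[...,0]-sub(w)[...,2]))/30,0,1)
for nm,w,p0 in(("b1",(332,168,18,16),[.62,-.225]),("b2",(150,211,22,16),[.487,.268])):
  for r,h in((.011,.03),(.014,.022)): print(nm,r,fit("top",w,lambda p:[cyl(p[0],p[1],r,0,h)],p0,m2(w),[.005,.005]))
w=(262,163,24,24);c=sub(w).mean(2);lo,hi=c.min(),np.percentile(c,90);m=np.clip((hi-c)/(hi-lo),0,1);m[m<.15]=0
v,u=np.mgrid[:24,:24];U,V=(m*u).sum()/m.sum()+262,(m*v).sum()/m.sum()+163;print("rec",U,V,"diam px",2*np.sqrt(m.sum()/np.pi),ray("top",U,V,.059))
w=(280,202,20,20);c=sub(w);m=np.clip((c[...,2]-c[...,0])/60,0,1);v,u=np.mgrid[:20,:20];U,V=(m*u).sum()/m.sum()+280,(m*v).sum()/m.sum()+202
print("key",U,V,2*np.sqrt(m.sum()/np.pi),ray("top",U,V,.048))
a=crop("side",s,205,140,130,80,6)[:,:780]; b=crop("side",s,262,250,40,14+14,6)
a[-168:,:240]=b; cv2.imwrite("pics/s1.png",a)
E
```

```text
Traceback (most recent call last):
  File "h.py", line 27, in fit
    best=minimize(lambda p:np.abs(sil(n,model(p),*win)-mask).sum(),p0,method="Nelder-Mead",options=dict(initial_simplex=[p0]+[np.array(p0)+np.eye(len(p0))[i]*steps[i] for i in range(len(p0))],xatol=1e-4,fatol=.01))
  File "h.py", line 27, in <lambda>
    best=minimize(lambda p:np.abs(sil(n,model(p),*win)-mask).sum(),p0,method="Nelder-Mead",options=dict(initial_simplex=[p0]+[np.array(p0)+np.eye(len(p0))[i]*steps[i] for i in range(len(p0))],xatol=1e-4,fatol=.01))
                                  ~~~^^^^^^^^^^^^^^^^^
  File "h.py", line 23, in sil
    q=np.array([proj(n,p) for p in P]); q=((q-[u0-.5,v0-.5])*k).astype(np.int32)
                ~~~~^^^^^
  File "h.py", line 8, in proj
    p=arm.camera_params(n);T=np.array(p["T"]);c=T[:3,:3].T@(np.array(P)-T[:3,3])
ValueError: time passes only in moves, steps and waits
```

```bash
sed -i 's/^import cv2,numpy as np/&\nCP={n:arm.camera_params(n) for n in("top","side")}/; s/p=arm.camera_params(n)/p=CP[n]/' h.py
cat > m.py <<'E'
from h import *
f=arm.grab_frame("top").astype(float);s=arm.grab_frame("side")
def sub(w): return f[w[1]:w[1]+w[3],w[0]:w[0]+w[2]]
w=(322,212,50,42);c=sub(w);sat=c[...,0]-c[...,2]
m=np.clip((45-sat)/30,0,1); print("pan",fit("top",w,panm,[.46,-.24,-.03],m,[.006,.006,.1]))
m2=lambda w:np.clip((45-(sub(w)[...,0]-sub(w)[...,2]))/30,0,1)
for nm,w,p0 in(("b1",(332,168,18,16),[.62,-.225]),("b2",(150,211,22,16),[.487,.268])):
  for r,h in((.011,.03),(.014,.022)): print(nm,r,fit("top",w,lambda p:[cyl(p[0],p[1],r,0,h)],p0,m2(w),[.005,.005]))
w=(262,163,24,24);c=sub(w).mean(2);lo,hi=c.min(),np.percentile(c,90);m=np.clip((hi-c)/(hi-lo),0,1);m[m<.15]=0
v,u=np.mgrid[:24,:24];U,V=(m*u).sum()/m.sum()+262,(m*v).sum()/m.sum()+163;print("rec",U,V,"diam px",2*np.sqrt(m.sum()/np.pi),ray("top",U,V,.059))
w=(280,202,20,20);c=sub(w);m=np.clip((c[...,2]-c[...,0])/60,0,1);v,u=np.mgrid[:20,:20];U,V=(m*u).sum()/m.sum()+280,(m*v).sum()/m.sum()+202
print("key",U,V,2*np.sqrt(m.sum()/np.pi),ray("top",U,V,.048))
a=crop("side",s,205,140,130,80,6)[:,:780]; b=crop("side",s,262,250,40,14+14,6)
a[-168:,:240]=b; cv2.imwrite("pics/s1.png",a)
E
python3 m.py
```

```text
pan (array([ 0.46329336, -0.24167499, -0.07106291]), np.float64(19.133333333333333), np.float64(699.7333333333333))
b1 0.011 (array([ 0.62299258, -0.22549594]), np.float64(14.584313725490198), np.float64(72.53333333333333))
b1 0.014 (array([ 0.62281368, -0.22490669]), np.float64(25.658823529411762), np.float64(72.53333333333333))
b2 0.011 (array([0.48834296, 0.27069543]), np.float64(9.096078431372549), np.float64(62.56666666666667))
b2 0.014 (array([0.48908061, 0.27020654]), np.float64(36.63725490196079), np.float64(62.56666666666667))
rec 273.2217984520865 173.86699114338148 diam px 15.163618304641023 [ 0.61390556 -0.03751301]
key 289.634792004322 211.0880605078336 8.86334473605532 [ 0.51497656 -0.08383119]
```

View pics/s1.png

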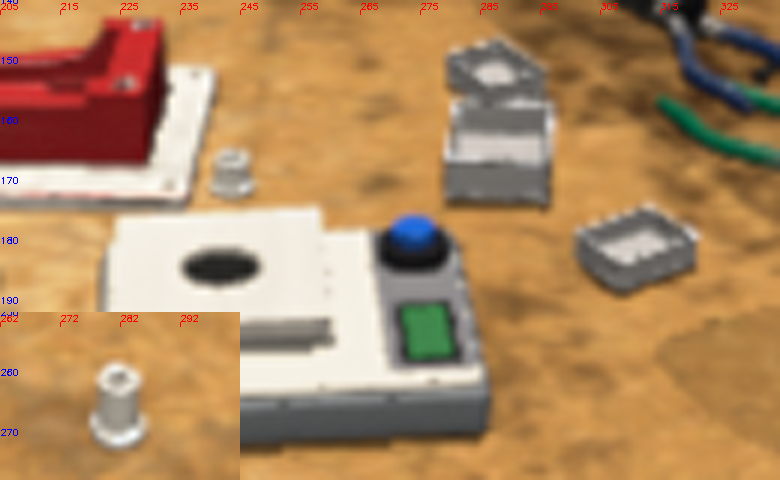

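The side crop confirms the tall narrow flanged bushing at (282,265), which is (160,219) in the top view. The squat one is at (243,173). The full-size pan is at (287,164), the key top near (273.5,178.5) and the recess at (242,184.5). Next I cross-check with the side rays and plan the approach to the pan.

Run:
```python
from h import *
print("rec",ray("side",241.5,184.3,.059)); 
for z in(.04,.046,.052,.058):print(z,ray("side",273.5,178.0,z),ray("top",289.63,211.09,z))
print("b2 base",ray("side",281.5,268.3,.002),"pan rim corners",[ray("side",u,v,.034) for u,v in((280.3,156.7),(297,156.5),(296.2,168.5),(279.3,167.5))], [proj("side",p) for p in box(.463,-.2417,-.071,.062,.078,.034,.034)[::2]])
print("top corners",[np.round(ray("top",u-.5,v-.5,.034),4) for u,v in((333.7,220),(362.6,222),(361.8,245.3),(331.6,243))])
```

```text
rec [ 0.61401545 -0.03668927]
0.04 [ 0.51461833 -0.10932941] [ 0.51584886 -0.08430429]
0.046 [ 0.5144778  -0.09923875] [ 0.51519048 -0.08393983]
0.052 [ 0.51433727 -0.08914808] [ 0.5145321  -0.08357537]
0.058 [ 0.51419674 -0.07905742] [ 0.51387372 -0.08321091]
b2 base [0.48824783 0.27153002] pan rim corners [array([ 0.49214701, -0.27359275]), array([ 0.43065593, -0.27615941]), array([ 0.43670822, -0.18575555]), array([ 0.49558095, -0.19185028])] [(np.float64(297.343353133877), np.float64(156.22117522270972)), (np.float64(296.58554654418225), np.float64(166.43803486902948)), (np.float64(280.56981764688163), np.float64(155.5508065036007)), (np.float64(278.99789357240394), np.float64(165.6841811388614))]
top corners [array([ 0.4962, -0.2032]), array([ 0.4924, -0.2816]), array([ 0.4294, -0.279 ]), array([ 0.4338, -0.1976])]
```

```bash
T='[0.088,-0.393,0.331,0.125,-1.267]'; python3 -m creep '[[0.088,-0.2,0.165,0,-0.6],[0.088,-0.393,0.331,0.06,-1.267],[0.088,-0.393,0.331,0.06,-1.267],[0.088,-0.393,0.331,0.06,-1.267],[0.088,-0.393,0.331,0.06,-1.267],[0.088,-0.393,0.331,0.06,-1.267],[0.088,-0.393,0.331,0.125,-1.267],[0.088,-0.393,0.331,0.125,-1.267],[0.088,-0.393,0.331,0.125,-1.267],[0.088,-0.393,0.331,0.125,-1.267],[0.088,-0.393,0.331,0.125,-1.267],[0.088,-0.393,0.331,0.125,-1.267],[0.088,-0.393,0.331,0.125,-1.267],[0.088,-0.393,0.331,0.125,-1.267],[0.088,-0.393,0.331,0.125,-1.267],[0.088,-0.393,0.331,0.125,-1.267],[0.088,-0.393,0.331,0.125,-1.267]]'
```

```text
t: 1.77
eef_pos: [0.463, -0.2419, 0.102]
ee_rot: [-3.141, -0.0, -1.637]
force: [-0.4, -0.7, -1.1]
width: 0.0875
gripper_force: 0.0
```

```bash
python3 -m creep '[[0.088,-0.001,0,0.04,0],[0.088,-0.001,0,0.07,0],[0.088,-0.001,0,0.089,0],[0.088,-0.001,0,0.089,0],[0.088,-0.001,0,0.089,0],[0.088,-0.001,0,0.089,0]]' 15 && python3 -m creep '[[0.05,0,0,0,0],[0.05,0,0,0,0],[0.05,0,0,0,0],[0.05,0,0,0,0],[0.05,0,0,0,0],[0.05,0,0,0,0],[0.05,0,0,0,0],[0.05,0,0,0,0]]' 15
```

```text
t: 2.27
eef_pos: [0.464, -0.2412, 0.014]
ee_rot: [-3.14, -0.0, -1.636]
force: [0.5, -0.7, -0.1]
width: 0.0876
gripper_force: 0.0
t: 2.93
eef_pos: [0.4636, -0.2403, 0.0131]
ee_rot: [-3.141, -0.0, -1.635]
force: [-1.3, 2.0, 7.1]
width: 0.062
gripper_force: 15.0
```

```bash
python3 -m creep '[[0.05,0,0,-0.02,0],[0.05,0,0,-0.05,0],[0.05,0,0,-0.09,0],[0.05,0,0,-0.12,0],[0.05,0,0,-0.12,0],[0.05,0,0,-0.12,0],[0.05,0,0,-0.12,0]]' 20
python3 - <<'E'
from h import *
f=arm.grab_frame("side");g=arm.grab_frame("top")
a=crop("side",f,245,90,80,90,6);b=crop("top",g,320,205,50,60,6)
im=np.zeros((540,790,3),np.uint8);im[:540,:480]=a;im[:360,485:785]=b
cv2.imwrite("pics/l1.png",im);s=arm.get_state();print(s["eef_pos"],s["ee_rot"],s["force"])
E
```

```text
t: 3.52
eef_pos: [0.4625, -0.2399, 0.1319]
ee_rot: [3.141, 0.001, -1.636]
force: [-0.3, 0.2, -2.5]
width: 0.0617
gripper_force: 20.0
[ 0.46212321 -0.23997294  0.13104235] [ 3.13877468e+00  5.05280208e-04 -1.63605309e+00] [-0.12783657  0.03823726 -2.26064004]
```

View pics/l1.png

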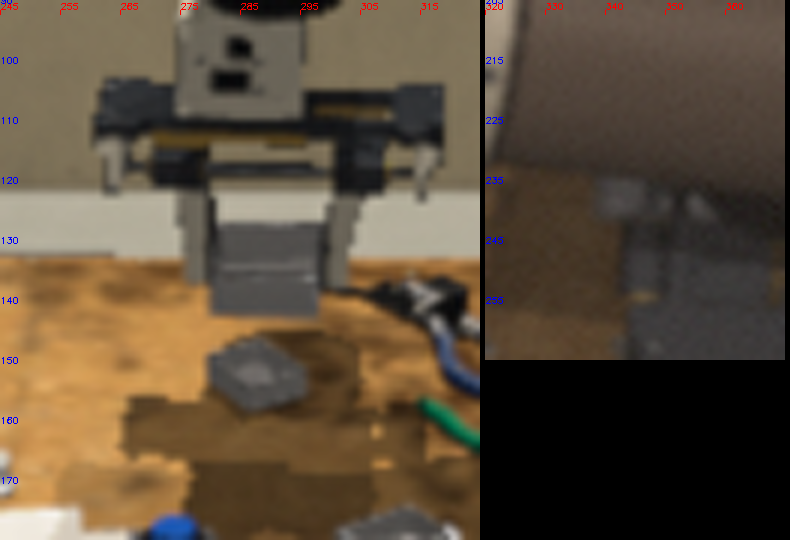

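The pan is held level, with side-view edges at u 280–298 and the wall bottom at v 142. I'm moving over the recess.

```bash
python3 - <<'E'
from h import *
for y in(-.238,-.241,-.244): print(y,[np.round(proj("side",p),1) for p in [(.4625,y-.039,.152),(.4625,y+.039,.152),(.4625,y+.039,.126)]])
E
python3 -m creep '[[0.05,-0.02,-0.013,-0.01,0],[0.05,-0.055,-0.035,-0.01,0],[0.05,-0.085,-0.055,-0.01,0],[0.05,-0.115,-0.075,-0.01,0],[0.05,-0.145,-0.095,0,0],[0.05,-0.175,-0.115,0,0],[0.05,-0.198,-0.13,0,0],[0.05,-0.21,-0.136,0,0],[0.05,-0.2135,-0.1383,0,0],[0.05,-0.2135,-0.1383,0,0],[0.05,-0.2135,-0.1383,0,0],[0.05,-0.2135,-0.1383,0,0]]' 20
python3 - <<'E'
from h import *
f=arm.grab_frame("side");g=arm.grab_frame("top")
cv2.imwrite("pics/l2.png",np.hstack([crop("side",f,200,115,90,90,6),crop("top",g,250,140,40,90,6)]))
s=arm.get_state();print(s["eef_pos"],s["ee_rot"],s["force"])
E
```

```text
-0.238 [array([289.2, 126.5]), array([289.6, 135.8]), array([289.4, 142.8])]
-0.241 [array([289.1, 126.2]), array([289.6, 135.4]), array([289.4, 142.4])]
-0.244 [array([289.1, 125.9]), array([289.6, 135. ]), array([289.4, 142. ])]
t: 4.62
eef_pos: [0.6142, -0.0372, 0.1321]
ee_rot: [3.14, -0.0, -1.637]
force: [0.2, -0.8, -1.4]
width: 0.062
gripper_force: 20.0
[ 0.61451501 -0.0372257   0.13261982] [ 3.14140475e+00 -2.95355737e-05 -1.63702042e+00] [ 0.09037677  0.20331208 -1.26776807]
```

View pics/l2.png

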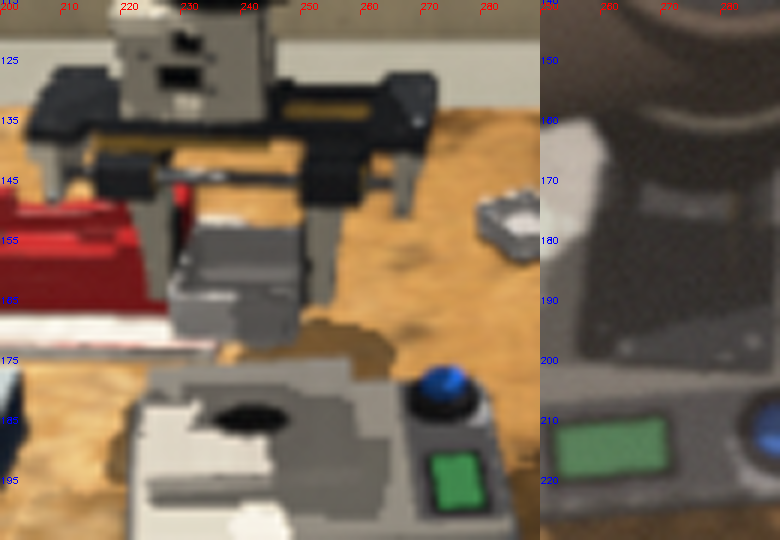

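The side view shows the pan over the platform, with the recess visible below at (241,185). Descending and feeling.

```bash
python3 -m creep '[[0.05,-0.001,0,0.02,0],[0.05,-0.001,0,0.035,0],[0.05,-0.001,0,0.046,0],[0.05,-0.001,0,0.05,0],[0.05,-0.001,0,0.05,0],[0.05,-0.001,0,0.05,0]]' 20 ; python3 -m creep '[[0.05,0,0,0.004,0],[0.05,0,0,0.006,0],[0.05,0,0,0.008,0],[0.05,0,0,0.009,0],[0.05,0,0,0.009,0],[0.05,0,0,0.009,0]]'; python3 -c "
from station import arm
s=arm.get_state();print(s['eef_pos'],s['force'],s['moment'])"
```

```text
t: 5.22
eef_pos: [0.6155, -0.0355, 0.083]
ee_rot: [-3.141, -0.0, -1.636]
force: [0.7, 0.5, -0.7]
width: 0.0616
gripper_force: 20.0
t: 5.72
eef_pos: [0.6154, -0.0352, 0.0738]
ee_rot: [-3.141, 0.0, -1.636]
force: [-0.9, -0.6, -0.5]
width: 0.062
gripper_force: 20.0
[ 0.61541838 -0.03515894  0.07379659] [-0.90626062 -0.59217699 -0.46758985] [ 0.04831618  0.01302774 -0.03515271]
```

```bash
python3 -m creep '[[0.05,0,0,0.001,0],[0.05,0,0,0.002,0],[0.05,0,0,0.003,0],[0.05,0,0,0.003,0],[0.05,0,0,0.003,0]]'; python3 -m creep '[[0.05,0,0,0,0],[0.05,0,0,0,0]]'
```

```text
t: 6.13
eef_pos: [0.6149, -0.0352, 0.0702]
ee_rot: [3.141, -0.0, -1.636]
force: [-0.1, 0.8, -1.7]
width: 0.0618
gripper_force: 20.0
t: 6.3
eef_pos: [0.615, -0.0353, 0.0704]
ee_rot: [3.141, -0.0, -1.636]
force: [-0.9, 0.9, -2.8]
width: 0.0618
gripper_force: 20.0
```

No push-back at 5 mm below contact height, so the foot seems to be entering the recess. Continuing.

```bash
python3 -m creep '[[0.05,0,0,0.001,0],[0.05,0,0,0.002,0],[0.05,0,0,0.002,0],[0.05,0,0,0.002,0]]'; python3 -m creep '[[0.05,0,0,0.001,0],[0.05,0,0,0.002,0],[0.05,0,0,0.002,0],[0.05,0,0,0.002,0]]';  python3 -m creep '[[0.05,0,0,0.001,0],[0.05,0,0,0.001,0],[0.05,0,0,0.001,0]]'
```

```text
t: 6.63
eef_pos: [0.6151, -0.0353, 0.0685]
ee_rot: [3.141, -0.0, -1.636]
force: [-0.6, -0.5, -1.1]
width: 0.0618
gripper_force: 20.0
t: 6.97
eef_pos: [0.6151, -0.0353, 0.0666]
ee_rot: [3.141, -0.0, -1.636]
force: [-1.7, -1.4, 1.0]
width: 0.0616
gripper_force: 20.0
t: 7.22
eef_pos: [0.6151, -0.0353, 0.0657]
ee_rot: [3.142, -0.0, -1.636]
force: [-2.7, -2.0, 2.3]
width: 0.0621
gripper_force: 20.0
```

Contact came about where a seated foot should, and at light force. Releasing and backing off upward.

```bash
python3 -m creep '[[0.066,0,0,-0.002,0],[0.07,0,0,-0.002,0],[0.08,0,0,-0.002,0],[0.088,0,0,-0.002,0],[0.088,0,0,-0.002,0],[0.088,0,0,-0.002,0],[0.088,0,0,-0.002,0]]'; python3 -m creep '[[0.088,0,0,-0.015,0],[0.088,0,0,-0.04,0],[0.088,0,0,-0.08,0],[0.088,0,0,-0.1,0],[0.088,0.05,0,-0.1,0],[0.088,0.09,0,-0.1,0],[0.088,0.11,0,-0.1,0],[0.088,0.11,0,-0.1,0],[0.088,0.11,0,-0.1,0]]'
python3 - <<'E'
from h import *
f=arm.grab_frame("side");g=arm.grab_frame("top")
cv2.imwrite("pics/l3.png",np.hstack([crop("side",f,205,150,90,70,6),crop("top",g,245,150,40,70,6)]))
for z in(.054,.056,.061):print(z,[np.round(proj("side",p),1) for p in box(.615,-.0363,-.066,.062,.078,z+.008,z+.034)])
E
```

```text
t: 7.8
eef_pos: [0.6153, -0.0352, 0.0675]
ee_rot: [-3.142, 0.0, -1.636]
force: [-0.6, -0.4, -0.8]
width: 0.0872
gripper_force: 0.0
t: 8.55
eef_pos: [0.6076, -0.1465, 0.1674]
ee_rot: [3.141, 0.0, -1.639]
force: [0.0, 0.5, -0.2]
width: 0.0878
gripper_force: 0.0
0.054 [array([252.5, 177.7]), array([252.3, 170.6]), array([249.2, 190.7]), array([249. , 183.4]), array([233.5, 176.8]), array([233.1, 169.8]), array([229.2, 189.7]), array([228.7, 182.5])]
0.056 [array([252.5, 177.1]), array([252.3, 170.1]), array([249.2, 190.1]), array([249. , 182.8]), array([233.5, 176.3]), array([233. , 169.3]), array([229.1, 189.2]), array([228.6, 181.9])]
0.061 [array([252.5, 175.8]), array([252.3, 168.7]), array([249.2, 188.8]), array([248.9, 181.4]), array([233.4, 174.9]), array([233. , 167.9]), array([229. , 187.8]), array([228.5, 180.5])]
```

View pics/l3.png

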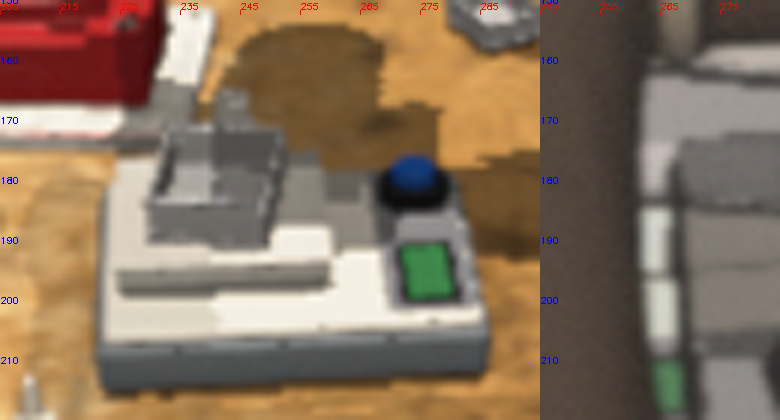

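The side view shows the pan level: its rim is at v≈171/183.5, matching the projection for origin z≈54 mm, so it is seated. Next is the tare key.

```bash
python3 -m creep '[[0,-0.02,0.03,0,0],[0,-0.04,0.06,0,0],[0,-0.0565,0.09,0,0],[0,-0.0565,0.0973,0.02,0],[0,-0.0565,0.0973,0.05,0],[0,-0.0565,0.0973,0.08,0],[0,-0.0565,0.0973,0.09,0],[0,-0.0565,0.0973,0.092,0],[0,-0.0565,0.0973,0.092,0],[0,-0.0565,0.0973,0.092,0],[0,-0.0565,0.0973,0.092,0],[0,-0.0565,0.0973,0.092,0]]' 10; python3 -m creep '[[0,0,0,0.006,0],[0,0,0,0.01,0],[0,0,0,0.014,0],[0,0,0,0.016,0],[0,0,0,0.016,0],[0,0,0,0.016,0]]'
```

```text
t: 9.65
eef_pos: [0.5156, -0.0822, 0.0768]
ee_rot: [-3.139, 0.0, -1.636]
force: [0.4, -0.8, -0.6]
width: 0.0134
gripper_force: 0.0
t: 10.15
eef_pos: [0.5145, -0.0824, 0.0595]
ee_rot: [3.141, -0.0, -1.636]
force: [-1.2, -0.1, 3.7]
width: 0.0004
gripper_force: 1.6
```

```bash
python3 -m creep '[[0,0,0,0.001,0],[0,0,0,0.001,0],[0,0,0,0.001,0]]'; python3 -m creep '[[0,0,0,0.001,0],[0,0,0,0.001,0],[0,0,0,0.001,0]]'
```

```text
t: 10.4
eef_pos: [0.5145, -0.0824, 0.0586]
ee_rot: [3.141, -0.0, -1.636]
force: [-2.7, -0.6, 3.8]
width: 0.0003
gripper_force: 1.9
t: 10.65
eef_pos: [0.5145, -0.0824, 0.0576]
ee_rot: [3.141, -0.0, -1.636]
force: [-1.9, 0.1, 3.9]
width: 0.0003
gripper_force: 2.3
```

```bash
python3 -m creep '[[0,0,0,0.001,0],[0,0,0,0.001,0],[0,0,0,0.001,0]]'; python3 -m creep '[[0,0,0,0.001,0],[0,0,0,0.001,0],[0,0,0,0.001,0],[0,0,0,0.001,0],[0,0,0,0.001,0],[0,0,0,0.001,0]]'
```

```text
t: 10.9
eef_pos: [0.5145, -0.0823, 0.0566]
ee_rot: [3.141, -0.0, -1.636]
force: [-1.5, -0.3, 5.4]
width: 0.0003
gripper_force: 2.8
t: 11.4
eef_pos: [0.5146, -0.0823, 0.0562]
ee_rot: [-3.141, -0.0, -1.636]
force: [-4.1, 0.5, 12.0]
width: 0.0004
gripper_force: 5.8
```

The key is at its stop with 12 N. Holding briefly, then releasing and lifting.

```bash
python3 -m creep '[[0,0,0,0,0],[0,0,0,0,0],[0,0,0,-0.004,0],[0,0,0,-0.015,0],[0,0,0,-0.05,0],[0,0,0,-0.09,0],[0,0,0,-0.13,0],[0,0,0,-0.13,0],[0,0,0,-0.13,0],[0,0,0,-0.13,0]]'; python3 -c "
from station import arm
s=arm.get_state();print(s['q'],s['eef_pos'],s['ee_rot'])"
```

```text
t: 12.23
eef_pos: [0.5145, -0.082, 0.1853]
ee_rot: [-3.141, 0.001, -1.636]
force: [0.5, 0.2, -0.7]
width: 0.0005
gripper_force: 0.0
[ 2.18424874e-01  1.37581436e-01 -3.84640700e-01 -6.92772575e-04
 -1.04802191e+00 -2.83375951e-01] [ 0.5144604  -0.08204283  0.18531212] [-3.14123038e+00  7.30874909e-04 -1.63609300e+00]
```

```bash
python3 -m creep '[[0.05,-0.035,0.005,0,-0.12],[0.05,-0.075,0.01,0,-0.24],[0.05,-0.115,0.016,0,-0.36],[0.05,-0.155,0.022,0,-0.48],[0.05,-0.195,0.028,0,-0.6],[0.05,-0.235,0.033,0,-0.72],[0.05,-0.275,0.039,0,-0.84],[0.05,-0.31,0.044,0,-0.96],[0.05,-0.335,0.047,0,-1.08],[0.05,-0.3506,0.0491,0,-1.2],[0.05,-0.3506,0.0491,0.03,-1.32],[0.05,-0.3506,0.0491,0.06,-1.44],[0.05,-0.3506,0.0491,0.09,-1.57],[0.05,-0.3506,0.0491,0.1,-1.57],[0.05,-0.3506,0.0491,0.1,-1.57],[0.05,-0.3506,0.0491,0.1,-1.57],[0.05,-0.3506,0.0491,0.1,-1.57]]'
python3 - <<'E'
from h import *
f=arm.grab_frame("side")
cv2.imwrite("pics/b1.png",np.hstack([crop("side",f,240,200,75,85,6),crop("side",f,205,150,55,85,6)]))
s=arm.get_state();print(s["eef_pos"],s["ee_rot"],s["q"][5]); print(proj("side",(.4883,.271,.015)))
E
```

```text
t: 13.65
eef_pos: [0.4892, 0.2713, 0.0867]
ee_rot: [-3.141, -0.001, -0.069]
force: [0.7, -0.3, 0.8]
width: 0.0501
gripper_force: 0.0
[0.48936443 0.27149256 0.08712267] [-3.13987642e+00 -1.77651586e-03 -6.79465757e-02] 0.6459030263513701
(np.float64(281.5554427780054), np.float64(264.3475075153001))
```

View pics/b1.png

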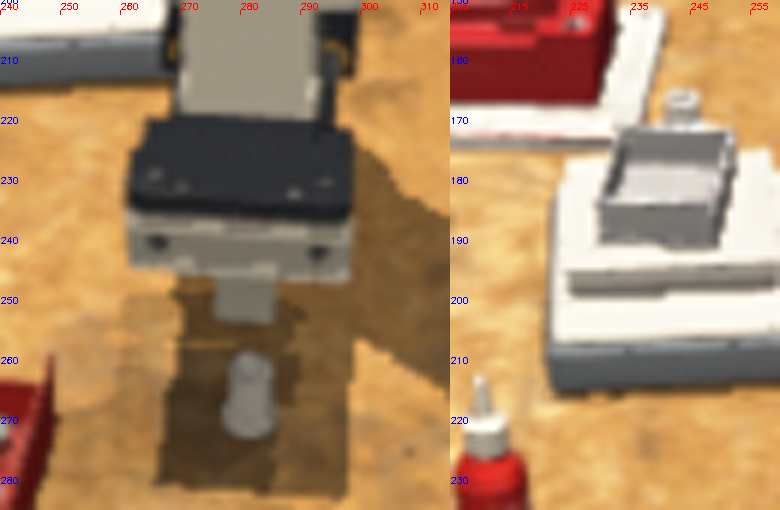

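The bushing at (281,265) stands right below the fingers, and the pan still sits level. Descending and gripping high on the shaft.

```bash
python3 -m creep '[[0.05,-0.001,0,0.035,0],[0.05,-0.001,0,0.057,0],[0.05,-0.001,0,0.066,0],[0.05,-0.001,0,0.067,0],[0.05,-0.001,0,0.067,0],[0.05,-0.001,0,0.067,0]]'; python3 -m creep '[[0.008,0,0,0,0],[0.008,0,0,0,0],[0.008,0,0,0,0],[0.008,0,0,0,0],[0.008,0,0,0,0],[0.008,0,0,0,0],[0.008,0,0,0,0],[0.008,0,0,0,0],[0.008,0,0,0,0]]' 10; python3 -m creep '[[0.008,0,0,-0.01,0],[0.008,0,0,-0.03,0],[0.008,0,0,-0.07,0],[0.008,0,0,-0.11,0],[0.008,0,0,-0.13,0],[0.008,0,0,-0.13,0],[0.008,0,0,-0.13,0]]' 15; python3 -c "
from station import arm
s=arm.get_state();print(s['eef_pos'],s['ee_rot'])"
```

```text
t: 14.2
eef_pos: [0.4884, 0.2717, 0.0202]
ee_rot: [-3.14, -0.002, -0.066]
force: [1.4, 0.0, 0.3]
width: 0.0502
gripper_force: 0.0
t: 14.95
eef_pos: [0.4876, 0.271, 0.0187]
ee_rot: [-3.141, -0.0, -0.066]
force: [-0.3, 1.3, 2.5]
width: 0.0168
gripper_force: 10.1
t: 15.53
eef_pos: [0.4878, 0.2713, 0.1506]
ee_rot: [-3.139, -0.002, -0.066]
force: [-0.1, -0.6, -1.0]
width: 0.0169
gripper_force: 14.9
[0.48777556 0.27128442 0.15064659] [-3.13877938e+00 -1.94188937e-03 -6.60344372e-02]
```

```bash
python3 -m creep '[[0.008,0.01,0.02,0,0],[0.008,0.025,0.05,0,0],[0.008,0.042,0.085,0,0],[0.008,0.06,0.12,0,0],[0.008,0.077,0.155,0,0],[0.008,0.094,0.19,0,0],[0.008,0.111,0.225,0,0],[0.008,0.126,0.255,0,0],[0.008,0.138,0.28,0,0],[0.008,0.145,0.294,0,0],[0.008,0.1472,0.2982,0,0],[0.008,0.1472,0.2982,0,0],[0.008,0.1472,0.2982,0,0],[0.008,0.1472,0.2982,0,0]]'; python3 -m creep '[[0.008,0,0,0.02,0],[0.008,0,0,0.035,0],[0.008,0,0,0.045,0],[0.008,0,0,0.05,0],[0.008,0,0,0.053,0],[0.008,0,0,0.053,0],[0.008,0,0,0.053,0],[0.008,0,0,0.053,0]]';python3 - <<'E'
from h import *
f=arm.grab_frame("side")
cv2.imwrite("pics/b2.png",crop("side",f,205,120,90,95,6))
s=arm.get_state();print(s["eef_pos"],s["ee_rot"],s["force"])
E
```

```text
t: 16.7
eef_pos: [0.614, -0.0356, 0.1481]
ee_rot: [3.142, 0.001, -0.065]
force: [-0.3, -0.6, -0.6]
width: 0.0168
gripper_force: 14.9
t: 17.37
eef_pos: [0.6152, -0.0362, 0.0964]
ee_rot: [-3.141, -0.001, -0.066]
force: [-0.7, -0.8, -0.7]
width: 0.0169
gripper_force: 14.9
[ 0.61517016 -0.03628101  0.09634495] [-3.14130807e+00 -1.25908754e-03 -6.56694109e-02] [-0.78391061  0.87353695 -0.77994492]
```

View pics/b2.png

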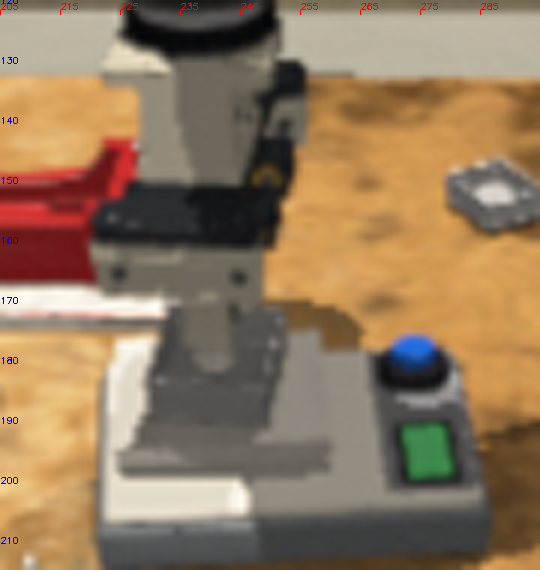

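The near finger at (239,180) is centred in the pan opening, and the pan is level. Lowering the last 11 mm gently.

```bash
python3 -m creep '[[0.008,0,0,0.003,0],[0.008,0,0,0.006,0],[0.008,0,0,0.009,0],[0.008,0,0,0.01,0],[0.008,0,0,0.01,0],[0.008,0,0,0.01,0]]'; python3 -m creep '[[0.008,0,0,0.001,0],[0.008,0,0,0.002,0],[0.008,0,0,0.002,0],[0.008,0,0,0.002,0]]'
```

```text
t: 17.92
eef_pos: [0.6146, -0.0365, 0.0854]
ee_rot: [3.141, 0.0, -0.066]
force: [-0.1, 0.5, -0.1]
width: 0.0169
gripper_force: 14.9
t: 18.25
eef_pos: [0.6148, -0.0364, 0.0836]
ee_rot: [-3.142, -0.0, -0.066]
force: [-0.2, -1.1, -0.6]
width: 0.017
gripper_force: 14.9
```

```bash
python3 -m creep '[[0.008,0,0,0.001,0],[0.008,0,0,0.001,0],[0.008,0,0,0.001,0]]';python3 -m creep '[[0.008,0,0,0.001,0],[0.008,0,0,0.001,0],[0.008,0,0,0.001,0]]'; python3 -m creep '[[0.008,0,0,0,0]]'
```

```text
t: 18.5
eef_pos: [0.6148, -0.0364, 0.0827]
ee_rot: [-3.142, -0.0, -0.066]
force: [0.8, 0.2, 1.0]
width: 0.0165
gripper_force: 14.9
t: 18.75
eef_pos: [0.6148, -0.0364, 0.0817]
ee_rot: [3.142, -0.0, -0.066]
force: [0.3, -0.1, 1.7]
width: 0.0169
gripper_force: 15.0
t: 18.83
eef_pos: [0.6148, -0.0364, 0.0817]
ee_rot: [-3.142, -0.0, -0.066]
force: [0.2, -0.6, 1.6]
width: 0.0171
gripper_force: 15.0
```

Contact felt at about 2 N. Easing up 1.5 mm, opening just a little and lifting out.

```bash
python3 -m creep '[[0.008,0,0,-0.001,0],[0.008,0,0,-0.0015,0],[0.018,0,0,-0.0015,0],[0.02,0,0,-0.0015,0],[0.022,0,0,-0.0015,0],[0.024,0,0,-0.0015,0],[0.024,0,0,-0.0015,0],[0.024,0,0,-0.0015,0]]'; python3 -m creep '[[0.024,0,0,-0.005,0],[0.024,0,0,-0.015,0],[0.024,0,0,-0.03,0],[0.024,0,0,-0.06,0],[0.024,0,0,-0.1,0],[0.024,0,0.04,-0.12,0],[0.024,-0.02,0.08,-0.12,0],[0.024,-0.04,0.12,-0.12,0],[0.024,-0.06,0.14,-0.12,0],[0.024,-0.06,0.14,-0.12,0],[0.024,-0.06,0.14,-0.12,0],[0.024,-0.06,0.14,-0.12,0]]';python3 - <<'E'
from h import *
f=arm.grab_frame("side");g=arm.grab_frame("top")
cv2.imwrite("pics/e.png",np.hstack([crop("side",f,205,145,85,80,6),crop("top",g,250,150,45,80,6)]))
E
```

```text
t: 19.5
eef_pos: [0.6146, -0.0364, 0.0829]
ee_rot: [3.142, 0.0, -0.066]
force: [0.1, -0.2, 0.3]
width: 0.024
gripper_force: 0.0
t: 20.5
eef_pos: [0.5459, -0.1724, 0.2042]
ee_rot: [-3.142, -0.002, -0.066]
force: [0.2, 1.0, -0.1]
width: 0.0243
gripper_force: 0.0
```

View pics/e.png

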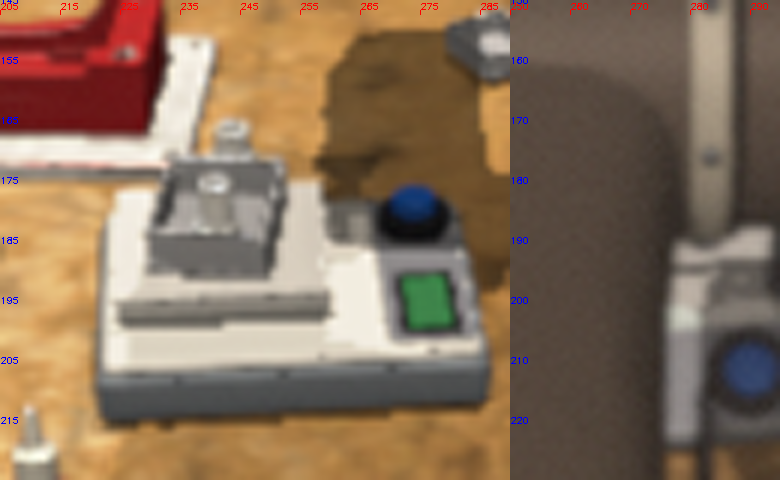

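The bushing stands upright at (240,178) in the middle of the level pan, the key is up, and the arm is clear. Handing in.

```bash
python3 -c "
from station import arm
print(arm.job_done())"
```

```text
the job is handed in; nothing more can be done
None
```

I handed the job in at about 20.5 s of the 72 s, with the pan seated in the recess, the tare key pressed to its stop and released, and the tall bushing upright in the pan; no verdict came back.

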